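# Gauge the starter jar's seal test and mark the reading

### The arm

A 6-joint arm with a two-finger parallel gripper is mounted at the origin on the work surface. World frame = base frame: x ahead of the robot, y to its left, z up, the work surface at z = 0. Lengths are in m, angles in rad, forces in N, time in s.
With the tool pointing down it reaches from about 0.275 to 0.825 m from the base axis. Payload 4.9 kg.
Tool frame: the origin (TCP) lies on the centre line of the jaws, within the pads' length; the fingertips stand tip_reach ahead of it and the grasp point (between the pads) lies 11 mm behind it (tip_reach is the distance from the TCP to the fingertips, in m); y points along the fingers, z is the direction in which the jaws open and shut, and the axes are right-handed (so a half turn about y gives the same grasp; the last joint's range is limited). The gripper opens to 85 mm and grips with 20 to 120 N. Pads are 22 mm wide; open, the fingers measure 114 mm over their backs; the gripper's body (76 mm by 85 mm) begins 54 mm behind the grasp point. The pads swing forward as they close: fully open they stand 13 mm farther back than shut.
Start: joints at [1.108, 0.326, -0.193, 1.052, 0, 1.437], TCP at [0.178, 0.521, 0.239] pointing down, gripper open.
Joint ranges: [-2.65, 2.65], [-0.97, 1.79], [-1.3, 1.35], [-1.93, 2.1], [-1.47, 1.37], [-3.14, 3.14]. Speed limits (rad/s): [2.57, 2.57, 3.14, 3.14, 3.14, 3.14].

### API

Orientations are given as a unit quaternion [w, x, y, z].
In Python, from workcell import * gives the robot as it stands.
- The arm moves only by the tool play_rows, never from a script. Its argument "steps" is a list of rows, each a list of 7 numbers: the shift along the tool's x, y, z in cm, then the turn, a rotation vector about the tool's x, y, z in degrees, then the opening, from -1 (shut) to 1 (fully open). A call has exactly 5 rows; each row shifts and turns the commanded pose from where the row before left it, along the tool's axes as they then stand; what a row does not reach is not made up. A row lasts 1/10 s, in which the tool goes at most 50 mm and 8.59 degrees, less where a joint would pass 70% of its speed; a pose out of reach is approached as far as the arm can. A call with a gripper value outside its range is refused whole. The fingers move at their own pace and stop on an object; "squeeze" is the grip in N (left out, the last holds). Time passes only in rows, so rows that do not move let the fingers close, or fill a call up. It gives the time, the measured TCP pose, the force and the opening at its end, in the units of the state.
- observe(): the state, without advancing time (a new reading comes with each control period).
- snapshot(name): name is "side" or "top" or "wrist"; returns a dict with "frame" (384x512x3 uint8, red, green, blue), "intrinsics" (3x3 intrinsics, pixels), "D" ([k1, k2, p1, p2, k3] as OpenCV has them; the pictures are not rectified), "rvec" (rotation vector, rad) and "tvec" (3), from world to camera coordinates, as OpenCV has them. Camera axes: x right, y down, z forward; pixel columns grow to the right and rows downward; lengths in m; the calibration is good to about 2 mm. A picture is of the moment at which its call begins. There is no depth.
- sign_off(): hands the job in, once; it reports no verdict.
Trained networks look in a picture, given as the dict that the camera call returned (one of the last four; its "shot" number tells which), for a name from the list of things; names that differ only in an ending like _2 or _b are one class to them, and where a whole thing is asked for, a point or a joint stands for the part that bears it (a point fixed in the world has none). Each returns a list of dicts, best first, with "confidence" (0 to 1); they miss things now and then, are a little off and sometimes report something else, mostly with a low value. They report only what shows in the picture. A call takes as long as a camera call. They do not tell look-alikes from the thing itself.
- search_frame(picture, target): "centre" ([row, column] as shares, 0 to 1, of the picture: columns of its width, rows of its height, amid what is visible of it).
- cut_out(picture, target): "mask" (384x512 bool, what is visible of it) and "centre" ([row, column] as shares, 0 to 1, of the picture: columns of its width, rows of its height, amid what is visible of it).
The state is a dict: "t": time; "joints": joint angles; "dq": joint speeds; "tau": joint torques, N m; "tool_pos": TCP position; "eef_rot": TCP orientation; "wrist_force": force on the tool from outside, world axes, zero at the start; "wrist_torque": the same for the moment, N m; "width": finger opening in m.
Only numpy, scipy, OpenCV 4.12 (cv2) and the standard library are available. Lean on these libraries where they do the work, as an engineer would, in place of code of your own. Each camera call takes 0.05 s, during which the arm holds its last target. There are 200 camera calls.

### The job

The empty starter jar in the wooden block has been pumped with air to test its lid seal. Take the blue-banded pressure gauge from its cradle and press its nozzle straight over the valve stem, fully home against the brass collar, so the pressure pushes the white rod out of its tail; then lay the gauge back in both saddles of the cradle the same way round, and slide the red pointer until it is in line with the end of the rod. Leave the other things where they are.

Things in the scene. Friction and masses are not known exactly. Their poses are not given: they have to be found in the camera images.
- jar: the valve jar: glass jar 90 dia with steel lid (95 dia, top at z 138) fixed in a maple block 130 x 130 x 24 screwed to the shelf; cannot move. Origin: centre of the block's underside, z up. On the lid's middle is a brass valve; its steel stem points level along the jar's -x axis, at z 164.
- collar (a point): on the fixed jar: centre of the outer face of the brass collar (38 dia) at the root of the valve stem, 30 out from the jar's axis. Axes as the jar: the stem leaves the collar along -x. The gauge nozzle's rim meets this face when fully home.
- stem_tip (a point): free end of the steel valve stem, 9 dia, standing 60 out of the collar at rest. The jar's hidden pressure holds it out with a steady 6 to 9.5 N (differs from run to run); pressed harder, it slides into the collar, up to 45, and comes back out when let go.
- cradle: dark wooden gauge cradle, fixed; base 260 x 110 x 10, its x from -160 to 100, its y from -35 to 75. Origin under the middle of the two saddles, on the shelf surface; z up. Two saddles at x = -43 and +43 (each 12 long), seat at z 30, cheeks flaring up to z 50: 32 apart at the seat, 45 at the top. 74 of free space between the saddles for the fingers. The gauge lies along x, nozzle to +x, rod to -x.
- gauge: the loose pressure gauge, about 0.1 to 0.16 kg: barrel 110 long, 27 wide, 27 high, flat aluminium sides with a blue band round the middle where it is held; black nozzle at +x, white rod out of a black tail cap (19 dia, ends at x = -63) at -x. Origin: centre of the barrel's underside; x along the gauge towards the nozzle, z up. It lies in the cradle at first, its middle within 6 of the cradle's origin along x.
- gauge_mid (a point): centre of the gauge's barrel, half-way up, between the flat sides (grip 27 wide); axes as the gauge. In the cradle it is 43.5 above the shelf.
- nozzle (a point): centre of the rim of the gauge's nozzle, on the gauge's axis, 85 in front (+x) of the middle. Nozzle: 27 outer dia, 30 long, a funnel 19 dia inside at the rim narrowing to 14. The rod's foot lies 22 inside the rim: there the valve stem meets it and pushes the rod backwards out of the tail.
- rod (a joint): how far the rod has been pushed out, m: 0 at first, 0.04 at most. It resists with 5 N friction plus 150 N/m, and stays out where it was left. Fully home on the stem it comes out about 0.009 to 0.033, by the jar's pressure.
- rod_end (a point): the free end of the white rod (6 dia, black rings each 10), on the gauge's axis, 71 behind (-x) the middle when in, farther as the rod comes out.
- pointer (a joint): slide of the pointer along its track on the cradle, m, growing towards the cradle's -x; 0 to 0.062. It starts at 0.044 to 0.058; friction 1.5 N, and stays where left.
- pointer_knob (a point): middle of the upper part of the pointer's upright red knob (16 dia, its top 16 above this point), 66.5 above the shelf, at cradle y = +52. It stands on a black carriage 22 x 22, top 30.5 above the shelf, and the blade leaves it towards -y, blade top 45.5 above the shelf: keep the fingertips above these. Pinch it or push it.
- pointer_tip (a point): tip of the pointer's red blade (3 thick along the cradle's x), at cradle y = +12, as high as the rod and 9 beside the rod's near side; it passes beside the rod without touching. Same x as the knob.
- jar2_mid (a point): second, plain glass jar with a steel lid, 90 dia x 125; its middle; bystander, to be left alone
- crock_mid (a point): white ceramic crock, 130 dia x 130; its middle; bystander, to be left alone
- spatula_mid (a point): red silicone spatula, 260 long, lying; its middle; bystander, to be left alone
- scraper_mid (a point): steel dough scraper, 150 x 95, wooden grip along one edge, lying; its middle; bystander, to be left alone
- mug_mid (a point): blue mug, 76 dia x 85; its middle; bystander, to be left alone
- salt_mid (a point): white salt jar, 60 dia x 110; its middle; bystander, to be left alone
Not all that is in view belongs to the job. What is shaped like the jar but pink is not meant. There is more than one size of the gauge; the job needs the largest.

How it is judged:
On the way, in this order (a step that is already met when the one before it is completed fails the run):
1. the gauge is pressed fully home on the valve stem (rim within 5 mm of the collar) and the rod has come out (x of nozzle in the frame of collar between -0.005 and 0.005 m and y of nozzle in the frame of collar between -0.008 and 0.008 m and z of nozzle in the frame of collar between -0.008 and 0.008 m and angle between the x axis of gauge_mid and the x axis of jar, either way round below 0.2 rad and value of joint rod above 0.005 m), for 0.2 s.
2. the gauge lies in both saddles of its cradle again, the same way round, with the rod still out (x of gauge_mid in the frame of cradle between -0.015 and 0.015 m and y of gauge_mid in the frame of cradle between -0.008 and 0.008 m and z of gauge_mid in the frame of cradle below 0.049 m and angle between the x axis of gauge_mid and the x axis of cradle, either way round below 0.15 rad and x of nozzle in the frame of cradle above 0.05 m and linear speed of gauge below 0.02 m/s and value of joint rod above 0.005 m), for 0.2 s.
At the end, for the whole second after the job is handed in: The gauge lies at rest in both saddles, nozzle the same way as at first (middle within 15 mm along and 8 mm across of the cradle's origin), its rod still out, and the pointer's tip is within 4 mm, along the gauge, of the rod's end and still (all of step 2 and x of pointer_tip in the frame of rod_end between -0.004 and 0.004 m and velocity of joint pointer between -0.005 and 0.005 m/s); the robot touches nothing.
It fails at once if one of the other things (plain jar, crock, spatula, scraper, mug, salt jar) is moved more than 30 mm (distance of any of jar2_mid, crock_mid, spatula_mid, scraper_mid, mug_mid, salt_mid from where it was at the start of the episode above 0.03 m).
It also fails if it takes over 61 s, if anything falls off the work surface, if the arm or the gripper's body presses on something with over 40 N, if the wrist force passes 120 N, or if a joint passes its speed limit or range.

## Working session

There is one attempt and no reset: what is moved stays moved. The work goes in short steps, Python scripts to look and compute and a tool call to move; the robot and the scene stay as the last step left them, time stands still between calls to the robot, and variables do not carry over. Pictures are saved under pics/ and viewed, about 8 in all and at most 12, crops included, and the job is handed in when it is done.

Besides the shell and the picture viewer there is one more tool, called after ">>>" as name([rows], argument=value, ...), one row to a line, values as JSON. play_rows: Moves the arm, as the interface text tells. Its arguments: {"type":"object","properties":{"steps":{"type":"array"},"squeeze":{"type":"number"}},"required":["steps"]}

```bash
ls; mkdir -p pics; cat > h.py <<'E'
from workcell import *
import numpy as np, cv2
from scipy.spatial.transform import Rotation as R
def save(s,n,crop=None,k=1):
    im=s["frame"][:,:,::-1]
    if crop: im=im[crop[0]:crop[1],crop[2]:crop[3]]
    cv2.imwrite("pics/"+n,cv2.resize(im,None,fx=k,fy=k,interpolation=cv2.INTER_CUBIC))
def ray(s,uv):
    p=cv2.undistortPoints(np.array([[uv]],float),np.array(s["intrinsics"]),np.array(s["D"]))[0,0]
    M=cv2.Rodrigues(np.array(s["rvec"],float))[0]; t=np.array(s["tvec"],float).ravel()
    return -M.T@t, M.T@np.array([p[0],p[1],1])
def atz(s,uv,z):
    o,d=ray(s,uv); return o+d*(z-o[2])/d[2]
def tri(obs):
    A=np.zeros((3,3));b=np.zeros(3)
    for s,uv in obs:
        o,d=ray(s,uv); d=d/np.linalg.norm(d); P=np.eye(3)-np.outer(d,d); A+=P;b+=P@o
    x=np.linalg.solve(A,b)
    return x,[round(float(np.linalg.norm((lambda v:v)(proj(s,x)-uv))),1) for s,uv in obs]
def proj(s,X):
    return cv2.projectPoints(np.array([X],float),np.array(s["rvec"],float),np.array(s["tvec"],float),np.array(s["intrinsics"]),np.array(s["D"]))[0][0,0]
def px(c): return np.array([c[1]*512-.5,c[0]*384-.5])
def tool():
    o=observe(); q=o["eef_rot"]; return np.array(o["tool_pos"]),R.from_quat([q[1],q[2],q[3],q[0]]),o
E
python3 - <<'E'
from h import *
st=observe(); print({k:np.round(v,3) for k,v in st.items()})
S={n:snapshot(n) for n in("side","top")}
for n,s in S.items():
    o,d=ray(s,(256,192)); print(n,o.round(3),d.round(2))
    for t in("jar","collar","stem_tip","cradle","gauge","gauge_mid","nozzle","rod_end","pointer_knob","pointer_tip"):
        for r in search_frame(s,t)[:4]: print(n,t,px(r["centre"]).round(1),round(r["confidence"],2))
a=np.vstack([S["side"]["frame"],S["top"]["frame"]])
save(S["side"],"side1.png",k=1.5);save(S["top"],"top1.png",k=1.5)
E
```

```text
pics
{'t': np.float64(0.0), 'joints': array([ 1.108,  0.327, -0.194,  1.052, -0.   ,  1.437]), 'dq': array([ 0.001,  0.001, -0.001,  0.001, -0.002, -0.001]), 'tau': array([-1.0000e-03, -4.4341e+01,  2.6244e+01,  1.6000e-02, -0.0000e+00,
       -0.0000e+00]), 'tool_pos': array([0.177, 0.52 , 0.238]), 'eef_rot': array([-0.697,  0.698, -0.116,  0.116]), 'wrist_force': array([0.521, 0.469, 0.485]), 'wrist_torque': array([-0.033, -0.003, -0.037]), 'width': np.float64(0.085)}
side [ 0.242 -0.869  1.028] [ 0.26  0.64 -0.72]
side jar [205.1 248.3] 0.8
side jar [176.5 181.4] 0.67
side jar [221.6 144.9] 0.64
side collar [174.9 179.4] 0.87
side collar [217.6 144.3] 0.85
side collar [203.9 246.9] 0.82
side stem_tip [210.9 235.3] 0.38
side stem_tip [261.3 259. ] 0.35
side cradle [265.9 246.5] 0.66
side cradle [155.9 157.2] 0.49
side cradle [266.2 221.9] 0.21
side gauge [232.  320.3] 0.83
side gauge [267.7 221.9] 0.62
side gauge [238.9 190.5] 0.59
side gauge_mid [233.8 321.7] 0.81
side gauge_mid [265.  223.4] 0.6
side nozzle [264. 222.] 0.87
side nozzle [302.5 317.3] 0.72
side nozzle [233.5 319. ] 0.65
side nozzle [336.5 228.4] 0.25
side rod_end [288.4 149.2] 0.21
top [ 0.459 -0.059  1.385] [ 0.07 -0.   -1.  ]
top jar [191.7 246.8] 0.97
top jar [286.4 250.8] 0.62
top jar [149.4 183.7] 0.56
top collar [188.5 251.7] 0.86
top collar [283.4 247.3] 0.86
top collar [152.  188.7] 0.79
top collar [278.4 179.9] 0.4
top stem_tip [307.2 247.1] 0.51
top stem_tip [154.1 180.7] 0.48
top stem_tip [152.7 186.5] 0.33
top cradle [294.2 193.8] 0.64
top gauge [278.4 186.2] 0.78
top gauge [220.1 190.8] 0.73
top gauge [350.2 246.9] 0.66
top gauge_mid [275.1 181.7] 0.7
top gauge_mid [348.6 247. ] 0.63
top nozzle [279.3 182. ] 0.85
top nozzle [219.3 186.4] 0.6
top nozzle [353.5 246.1] 0.53
top rod_end [169.7 134.2] 0.25
top pointer_knob [316.3 199.4] 0.43
```

View pics/side1.png

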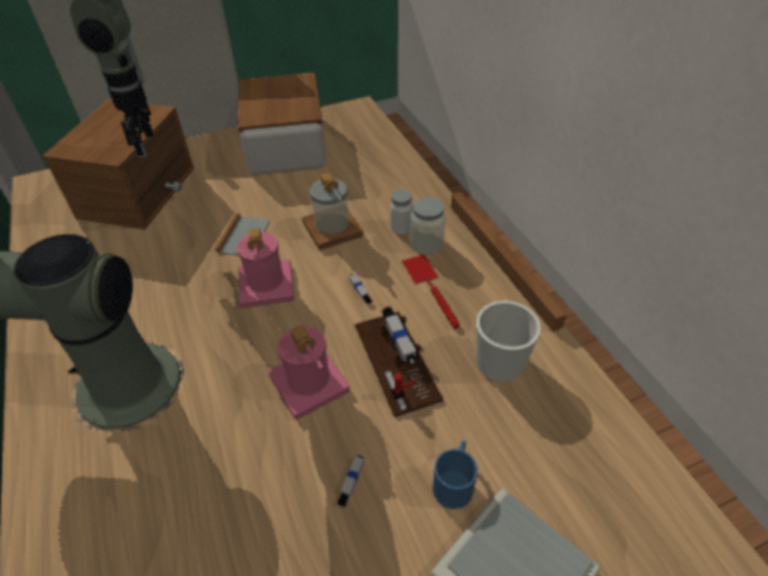

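View pics/top1.png

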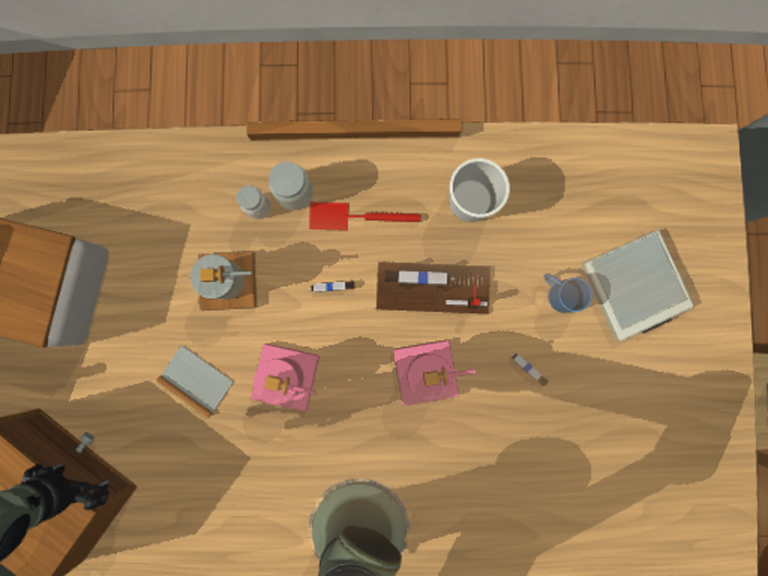

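Side: the true maple-block jar is at about (330,205) of the 768-wide picture, and the cradle with the large gauge at (400,340). The two pink jars and the small loose gauges are decoys. Top: jar valve at (212,275), stem pointing right (world -y); cradle at (433,288), nozzle left, red pointer at (477,300).

```bash
python3 - <<'E'
from h import *
s=snapshot("top")
save(s,"top2.png",(155,215,125,340),3.7)
def near(t,p,r=15):
    return [c for c in cut_out(s,t) if np.linalg.norm(px(c["centre"])-p)<r][:1]
for t,p,z in(("gauge",(281,185),.045),("cradle",(290,192),.01),("jar",(145,183),.138),("collar",(142,183),.164)):
    for c in near(t,p,25):
        v,u=np.nonzero(c["mask"]); pts=np.array([u,v]).T.astype(np.float32)
        print(t,round(c["confidence"],2),px(c["centre"]).round(1),atz(s,px(c["centre"]),z).round(4),len(u),cv2.minAreaRect(pts))
# by-eye points (1.5x picture)
for n,uv,z in(("noz end",(386,277),.0435),("tail",(449,279),.0435),("valve",(211,275),.164),("stemtip",(250,274),.164),("knob",(477,301),.08),
  ("c1",(378,263),.01),("c2",(495,266),.01),("c3",(490,312),.01),("c4",(377,310),.01)):
    print(n,atz(s,np.array(uv)/1.5-.17,z).round(4))
p,r,o=tool(); print("tool axes world (cols)",r.as_matrix().round(3).tolist())
E
```

```text
gauge 0.93 [277.9 182.9] [ 0.5774 -0.1397  0.045 ] 312 ((278.4557800292969, 184.6637420654297), (41.175262451171875, 8.580951690673828), 3.814074993133545)
jar 0.9 [150.7 184.4] [0.57  0.268 0.138] 1401 ((149.28973388671875, 187.3226318359375), (37.159706115722656, 40.67581558227539), 87.87889862060547)
collar 0.86 [150.3 191.2] [0.5466 0.2623 0.164 ] 1520 ((148.66175842285156, 187.1029510498047), (38.04146957397461, 43.18013000488281), 85.60128784179688)
noz end [ 0.573  -0.0695  0.0435]
tail [ 0.5665 -0.2118  0.0435]
valve [0.572  0.2932 0.164 ]
stemtip [0.5729 0.2118 0.164 ]
knob [ 0.5143 -0.2681  0.08  ]
c1 [ 0.6087 -0.0517  0.01  ]
c2 [ 0.5981 -0.3235  0.01  ]
c3 [ 0.4914 -0.3089  0.01  ]
c4 [ 0.4999 -0.048   0.01  ]
tool axes world (cols) [[0.946, 0.0, 0.323], [-0.323, -0.0, 0.946], [0.0, -1.0, -0.0]]
```

View pics/top2.png

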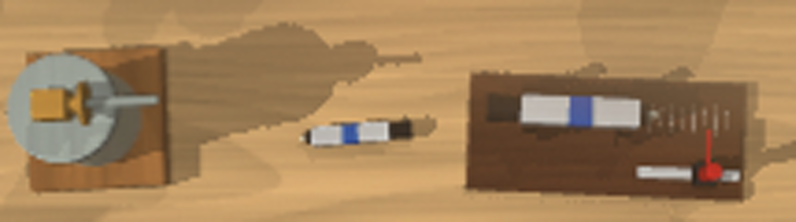

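Zoomed top view: gauge band centre at crop (581,111) and barrel 521–641, almost along world y. The stem runs (92,100)–(157,100), and the red knob is at (710,171). I'll move over the gauge for a wrist look.

>>> play_rows([
  [0,-2,0,0,8.5,0,1],
  [0,-2,0,0,8.5,0,1],
  [0,-2,0,0,8.5,0,1],
  [0,0,0,0,8.5,0,1],
  [0,0,0,0,8.5,0,1],
])

```text
t: 1.85
tool_pos: [0.1778, 0.521, 0.3002]
eef_rot: [0.608, -0.606, 0.363, -0.363]
wrist_force: [0.4, -0.2, -1.2]
width: 0.0853
```

>>> play_rows([
  [0,0,0,0,8.5,0,1],
  [0,0,0,0,8.5,0,1],
  [0,0,0,0,8.5,0,1],
  [0,0,0,0,5.4,0,1],
  [0,0,0,0,0,0,1],
])

```text
t: 2.35
tool_pos: [0.1776, 0.5205, 0.2993]
eef_rot: [0.49, -0.49, 0.51, -0.51]
wrist_force: [-0.5, 0.5, -0.2]
width: 0.0853
```

>>> play_rows([
  [3.3,0,2,0,0,0,1],
  [3.3,0,2,0,0,0,1],
  [3.3,0,2,0,0,0,1],
  [3.3,0,2,0,0,0,1],
  [3.3,0,2,0,0,0,1],
])

```text
t: 2.85
tool_pos: [0.2715, 0.3505, 0.2994]
eef_rot: [-0.491, 0.491, -0.509, 0.509]
wrist_force: [0.5, -0.8, 0.1]
width: 0.0854
```

>>> play_rows([
  [3.3,0,2,0,0,0,1],
  [3.3,0,2,0,0,0,1],
  [3.3,0,2,0,0,0,1],
  [3.3,0,2,0,0,0,1],
  [3.3,0,2,0,0,0,1],
])

```text
t: 3.35
tool_pos: [0.3651, 0.1816, 0.2996]
eef_rot: [-0.491, 0.49, -0.509, 0.509]
wrist_force: [0.4, -0.0, -0.1]
width: 0.0849
```

>>> play_rows([
  [3.2,0,2.2,0,0,0,1],
  [3.2,0,2.2,0,0,0,1],
  [3.2,0,2.2,0,0,0,1],
  [3.2,0,2.2,0,0,0,1],
  [3.2,0,2.2,0,0,0,1],
])

```text
t: 3.85
tool_pos: [0.4689, 0.0173, 0.2995]
eef_rot: [-0.491, 0.49, -0.509, 0.509]
wrist_force: [-0.1, 0.9, -0.4]
width: 0.0854
```

>>> play_rows([
  [3.2,0,2.2,0,0,0,1],
  [3.2,0,2.2,0,0,0,1],
  [3.2,0,2.2,0,0,0,1],
  [3.2,0,2.2,0,0,0,1],
  [3.2,0,2.2,0,0,0,1],
])

```text
t: 4.35
tool_pos: [0.5726, -0.1469, 0.2993]
eef_rot: [-0.491, 0.491, -0.509, 0.509]
wrist_force: [0.6, -0.2, 0.3]
width: 0.0852
```

```bash
python3 - <<'E'
from h import *
s=snapshot("wrist"); save(s,"w1.png",k=1.5)
p,r,o=tool(); print(p.round(4),r.as_matrix().round(3).tolist())
c,d=ray(s,(256,192)); print("cam in tool",r.inv().apply(c-p).round(3),"fwd",r.inv().apply(d).round(3))
for t in("gauge","gauge_mid","nozzle","rod_end","pointer_knob","pointer_tip","cradle"):
    for x in cut_out(s,t)[:2]:
        v,u=np.nonzero(x["mask"]); print(t,round(x["confidence"],2),px(x["centre"]).round(1),[np.round(q,1) for q in cv2.minAreaRect(np.array([u,v]).T.astype(np.float32))] if len(u) else "")
E
```

```text
[ 0.5753 -0.1521  0.2984] [[-0.041, 0.002, 0.999], [-0.999, -0.004, -0.041], [0.004, -1.0, 0.002]]
cam in tool [-0.072 -0.136 -0.003] fwd [0.251 0.968 0.003]
gauge 0.93 [235.5  16.6] [array([237.3,  19.4]), array([39.5, 13.9]), np.float64(86.4)]
gauge 0.78 [251.5 155.5] [array([254.3, 159.9]), array([ 22.4, 124.3]), np.float64(1.4)]
gauge_mid 0.8 [254.5 158.6] [array([255. , 159.5]), array([ 22., 123.]), np.float64(0.0)]
gauge_mid 0.66 [234.5  14.7] [array([238.1,  19.6]), array([41. , 15.1]), np.float64(83.7)]
nozzle 0.97 [252.5 161.5] [array([254.3, 159.9]), array([ 22.3, 122.3]), np.float64(1.5)]
nozzle 0.92 [238.4  18.9] [array([238.1,  19.2]), array([40.3, 14.5]), np.float64(82.9)]
pointer_knob 0.78 [216.9 252. ] [array([218.2, 251.9]), array([30.6, 40.9]), np.float64(57.8)]
pointer_tip 0.66 [214.8 250.8] [array([219.1, 251.7]), array([30.3, 40.9]), np.float64(60.5)]
cradle 0.82 [230.5 178.4] [array([240.5, 178.5]), array([189.,  85.]), np.float64(90.0)]
```

View pics/w1.png

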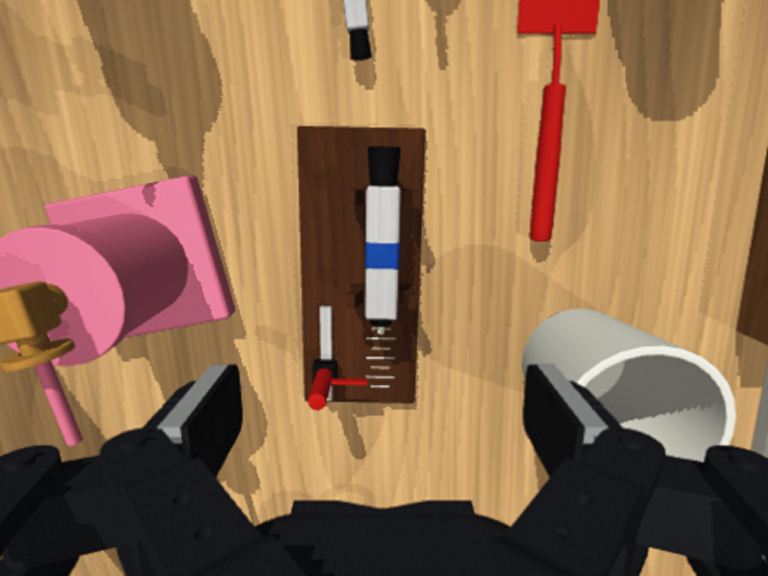

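The wrist picture (768 wide) shows the gauge in the cradle: barrel (384,185) to (381,319), blue band at y≈256, nozzle end at y≈147. The cradle corners are at (298,127), (425,129), (415,403), (304,401), and the pointer knob top is at (317,402).

```bash
cat > fit.py <<'E'
from h import *
from scipy.optimize import least_squares
def fitpose(s,C,P,x0):
    "C: local 3D pts; P pixels; pose (x,y,yaw)"
    M=np.array(s["intrinsics"])
    def f(q):
        W=R.from_euler("z",q[2]).apply(C)+[q[0],q[1],0]
        return (np.array([proj(s,w) for w in W])-P).ravel()
    r=least_squares(f,x0); return r.x,np.abs(r.fun).max()
E
cat > cr.py <<'E'
E
python3 - <<'E'
from fit import *
s=snapshot("wrist")
C=np.array([[.1,.075,.01],[.1,-.035,.01],[-.16,-.035,.01],[-.16,.075,.01]])
P=np.array([(298,127),(425,129),(415,403),(304,401)])/1.5-.17
q,e=fitpose(s,C,P,[.57,-.15,1.53]); print("cradle",q.round(4),"deg",np.degrees(q[2]).round(2),"err",e.round(1))
G=np.array([[.055,0,.057],[-.055,0,.057],[.085,0,.057]])
Pg=np.array([(383.5,185.5),(381,319.5),(384,147)])/1.5-.17
g,e=fitpose(s,G,Pg,[.57,-.15,1.53]); print("gauge",g.round(4),np.degrees(g[2]).round(2),e.round(1))
for z in (.057,):print("band",atz(s,np.array((382,256))/1.5-.17,z).round(4))
b=R.from_euler("z",-q[2]).apply([g[0]-q[0],g[1]-q[1],0]); print("gauge in cradle",b.round(4))
k=atz(s,np.array((317.5,401))/1.5-.17,.0825); print("knob",k.round(4), R.from_euler("z",-q[2]).apply([k[0]-q[0],k[1]-q[1],0]).round(4))
# grip command
p,r,o=tool(); print("tool",p.round(4),"shift tool axes to gauge mid",(100*r.inv().apply(np.array([g[0],g[1],.0435])-p)).round(2))
print("tool yaw of -x axis",np.degrees(np.arctan2(*(-r.as_matrix()[:2,0])[::-1])).round(2))
E
```

```text
cradle [ 0.5714 -0.1479  1.5148] deg 86.79 err 0.8
gauge [ 0.5708 -0.1493  1.5163] 86.88 0.7
band [ 0.5707 -0.1496  0.057 ]
gauge in cradle [-0.0014  0.0005  0.    ]
knob [ 0.5132 -0.2642  0.0825] [-0.1194  0.0516  0.    ]
tool [ 0.5715 -0.1443  0.2997] shift tool axes to gauge mid [ 0.5  25.62 -0.06]
tool yaw of -x axis 87.86
```

The arm was still settling when I took that picture, so I'll transfer the points to a settled one by template matching.

```bash
cat > go.py <<'E'
from fit import *
s=snapshot("wrist"); p,r,o=tool(); p2=tool()[0]; print("tool",p.round(4),p2.round(4),np.abs(o["dq"]).max())
old=cv2.resize(cv2.imread("pics/w1.png"),(512,384),interpolation=cv2.INTER_AREA); new=np.ascontiguousarray(s["frame"][:,:,::-1])
def flow(P):
    P=np.array(P,float)/1.5-.17; out=[]
    n,st,_=cv2.calcOpticalFlowPyrLK(cv2.cvtColor(old,6),cv2.cvtColor(new,6),P.astype(np.float32).reshape(-1,1,2),None,winSize=(21,21))
    print((n[:,0]-P).round(1).tolist()); return n[:,0].astype(float)
C=np.array([[.1,.075,.01],[.1,-.035,.01],[-.16,-.035,.01],[-.16,.075,.01]])
q,e=fitpose(s,C,flow([(298,127),(425,129),(415,403),(304,401)]),[.57,-.15,1.53]); print("cradle",q.round(4),"deg",np.degrees(q[2]).round(2),"err",e.round(1))
G=np.array([[.055,0,.057],[-.055,0,.057],[.085,0,.057]])
g,e=fitpose(s,G,flow([(383.5,185.5),(381,319.5),(384,147)]),[.57,-.15,1.53]); print("gauge",g.round(4),np.degrees(g[2]).round(2),e.round(1))
print("gauge in cradle",R.from_euler("z",-q[2]).apply([g[0]-q[0],g[1]-q[1],0]).round(4))
print("band",atz(s,flow([(382,256)])[0],.057).round(4))
k=atz(s,flow([(317.5,401)])[0],.0825); print("knob",k.round(4), R.from_euler("z",-q[2]).apply([k[0]-q[0],k[1]-q[1],0]).round(4))
print("shift",(100*r.inv().apply(np.array([g[0],g[1],.0435])-p)).round(2),"tool yaw",np.degrees(np.arctan2(*(-r.as_matrix()[:2,0])[::-1])).round(2))
E
python3 go.py
```

```text
tool [ 0.5716 -0.1444  0.2998] [ 0.5716 -0.1444  0.2998] 0.004429446052210122
[[1.0, 2.1], [0.7, 2.1], [0.8, 1.1], [0.9, 1.5]]
cradle [ 0.5726 -0.1504  1.5158] deg 86.85 err 1.0
[[0.9, 2.2], [0.9, 1.7], [0.9, 2.3]]
gauge [ 0.5719 -0.1519  1.5168] 86.91 0.7
gauge in cradle [-0.0015  0.0005  0.    ]
[[1.0, 2.0]]
band [ 0.5719 -0.1522  0.057 ]
[[1.0, 1.6]]
knob [ 0.5144 -0.2665  0.0825] [-0.1192  0.0517  0.    ]
shift [ 0.74 25.63  0.05] tool yaw 87.85
```

>>> play_rows([
  [0.2,3,0,0,0.95,0,1],
  [0.2,4,0,0,0,0,1],
  [0.2,4,0.05,0,0,0,1],
  [0.14,4,0,0,0,0,1],
  [0,4,0,0,0,0,1],
])

```text
t: 5.35
tool_pos: [0.572, -0.1523, 0.1085]
eef_rot: [-0.486, 0.486, -0.513, 0.514]
wrist_force: [0.5, 0.4, -0.1]
width: 0.0856
```

>>> play_rows([
  [0,1.5,0,0,0,0,1],
  [0,1,0,0,0,0,1],
  [0,0,0,0,0,0,1],
  [0,0,0,0,0,0,1],
  [0,0,0,0,0,0,1],
])

```text
t: 5.85
tool_pos: [0.5732, -0.1531, 0.0859]
eef_rot: [-0.486, 0.486, -0.513, 0.515]
wrist_force: [1.0, -0.9, -0.3]
width: 0.0853
```

```bash
python3 - <<'E'
from h import *
import workcell
print([ (n,getattr(workcell,n)) for n in dir(workcell) if 'tip' in n.lower() or 'reach' in n.lower()])
s=snapshot("wrist"); save(s,"w2.png",k=1.5)
s2=snapshot("side"); 
p,r,o=tool(); print(p.round(4),r.as_matrix().round(3).tolist(),o["wrist_force"])
E
```

```text
[('tip_reach', 0.008)]
[ 0.5729 -0.1531  0.0856] [[-0.056, 0.002, 0.998], [-0.998, -0.001, -0.056], [0.001, -1.0, 0.002]] [-0.28260679  0.28198452  0.79364155]
```

View pics/w2.png

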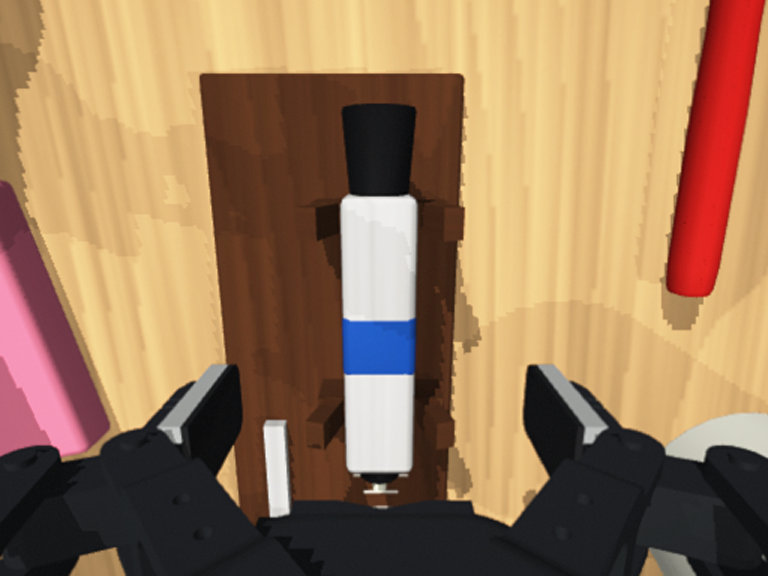

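Close-up: the band is at (379,347), the barrel spans 196–472, and the gauge sits centrally between the fingers (382). I'll check the residual.

```bash
python3 - <<'E'
from fit import *
s=snapshot("wrist"); p,r,o=tool()
G=np.array([[.055,0,.057],[-.055,0,.057],[0,0,.057]])
g,e=fitpose(s,G,np.array([(379,196),(379.5,471),(379,347.5)])/1.5-.17,[.57,-.15,1.53]); print("gauge",g.round(4),np.degrees(g[2]).round(2),e.round(1))
C=np.array([[.1,.075,.01],[.1,-.035,.01]])
q,e=fitpose(s,C,np.array([(201,74),(463,74)])/1.5-.17,[.57,-.15,1.53]);print("cradle",q.round(4),np.degrees(q[2]).round(2),e.round(1))
print("shift",(100*r.inv().apply(np.array([g[0],g[1],.0325])-p)).round(2),"yaw",np.degrees(np.arctan2(*(-r.as_matrix()[:2,0])[::-1])).round(2))
E
```

```text
gauge [ 0.5717 -0.1513  1.5154] 86.83 2.1
cradle [ 0.5726 -0.1508  1.5172] 86.93 2.2
shift [-0.17  5.29 -0.12] yaw 86.82
```

>>> play_rows([
  [-0.1,1.5,-0.1,0,0,0,1],
  [0,1.5,0,0,0,0,1],
  [0,1.5,0,0,0,0,1],
  [0,0.8,0,0,0,0,1],
  [0,0,0,0,0,0,1],
])

```text
t: 6.5
tool_pos: [0.5704, -0.1515, 0.0305]
eef_rot: [0.486, -0.486, 0.514, -0.513]
wrist_force: [0.6, -0.4, 0.4]
width: 0.0856
```

>>> play_rows([
  [0,0,0,0,0,0,-1],
  [0,0,0,0,0,0,-1],
  [0,0,0,0,0,0,-1],
  [0,0,0,0,0,0,-1],
  [0,0,0,0,0,0,-1],
], squeeze=60)

```text
t: 7.0
tool_pos: [0.5715, -0.1519, 0.032]
eef_rot: [-0.486, 0.486, -0.513, 0.514]
wrist_force: [0.6, -0.5, 3.6]
width: 0.0266
```

>>> play_rows([
  [0,0,0,0,0,0,-1],
  [0,0,0,0,0,0,-1],
  [0,0,0,0,0,0,-1],
  [0,0,0,0,0,0,-1],
  [0,0,0,0,0,0,-1],
])

```text
t: 7.5
tool_pos: [0.5716, -0.1519, 0.032]
eef_rot: [-0.486, 0.486, -0.513, 0.514]
wrist_force: [-0.6, 0.5, 6.5]
width: 0.0266
```

>>> play_rows([
  [0,-1,0,0,0,0,-1],
  [0,-2,0,0,0,0,-1],
  [0,-3,0,0,0,0,-1],
  [0,-4,0,0,0,0,-1],
  [0,-4,0,0,0,0,-1],
])

```text
t: 8.0
tool_pos: [0.5702, -0.1514, 0.1724]
eef_rot: [0.486, -0.486, 0.514, -0.513]
wrist_force: [1.0, 0.7, -1.2]
width: 0.0262
```

>>> play_rows([
  [-2.4,-2.8,0,0,0,0,-1],
  [-2.4,-2.8,0,0,0,0,-1],
  [-2.4,-2.8,0,0,0,0,-1],
  [-2.4,-2.8,0,0,0,0,-1],
  [-2.4,-2.8,0,0,0,0,-1],
])

```text
t: 8.5
tool_pos: [0.5771, -0.0309, 0.3126]
eef_rot: [0.486, -0.486, 0.514, -0.514]
wrist_force: [-0.2, 0.0, -0.5]
width: 0.0266
```

>>> play_rows([
  [-2.4,-2.8,0,0,0,0,-1],
  [-2.4,-2.8,0,0,0,0,-1],
  [-2.4,-2.8,0,0,0,0,-1],
  [-2.4,-2.8,0,0,0,0,-1],
  [-2.4,-2.8,0,0,0,0,-1],
])

```text
t: 9.0
tool_pos: [0.5837, 0.0889, 0.4527]
eef_rot: [0.486, -0.486, 0.514, -0.514]
wrist_force: [1.4, 0.4, -1.0]
width: 0.0264
```

>>> play_rows([
  [0,0,0,0,0,0,-1],
  [0,0,0,0,0,0,-1],
  [0,0,0,0,0,0,-1],
  [0,0,0,0,0,0,-1],
  [0,0,0,0,0,0,-1],
])

```text
t: 9.5
tool_pos: [0.5841, 0.0871, 0.4503]
eef_rot: [0.485, -0.486, 0.514, -0.514]
wrist_force: [0.4, 0.1, -1.0]
width: 0.0262
```

```bash
python3 - <<'E'
from h import *
import pickle
s=snapshot("wrist"); t=snapshot("top"); d=snapshot("side"); pickle.dump((s,t,d),open("jar.pkl","wb"))
A=cv2.resize(s["frame"][0:230,120:400,::-1],None,fx=2.5,fy=2.5,interpolation=cv2.INTER_CUBIC)
cv2.imwrite("pics/w3.png",A)
a=cv2.resize(t["frame"][160:215,110:185,::-1],None,fx=5,fy=5,interpolation=cv2.INTER_CUBIC)
b=cv2.resize(d["frame"][105:160,185:260,::-1],None,fx=5,fy=5,interpolation=cv2.INTER_CUBIC)
cv2.imwrite("pics/td3.png",np.hstack([a,b]))
p,r,o=tool(); print(p.round(4),r.as_matrix().round(3).tolist(),o["wrist_force"],o["width"])
E
```

```text
[0.5843 0.0874 0.4509] [[-0.056, -0.001, 0.998], [-0.998, -0.0, -0.056], [0.0, -1.0, -0.001]] [ 0.33021956 -0.30708655 -1.25560306] 0.026250503232840672
```

View pics/w3.png

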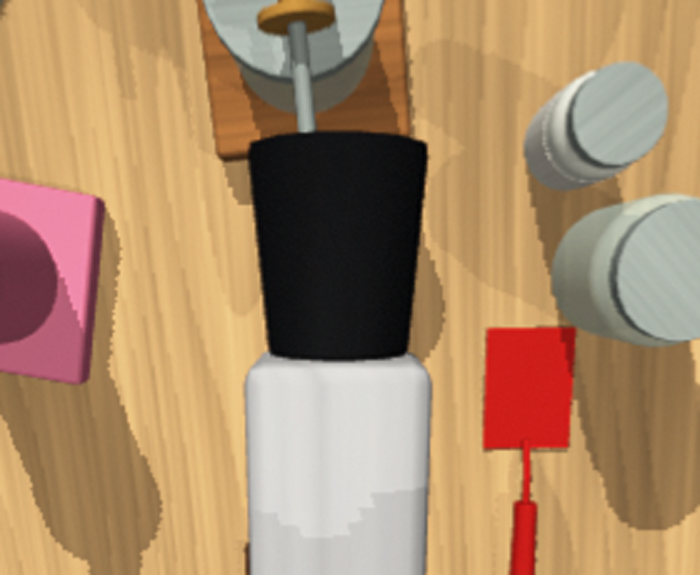

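View pics/td3.png

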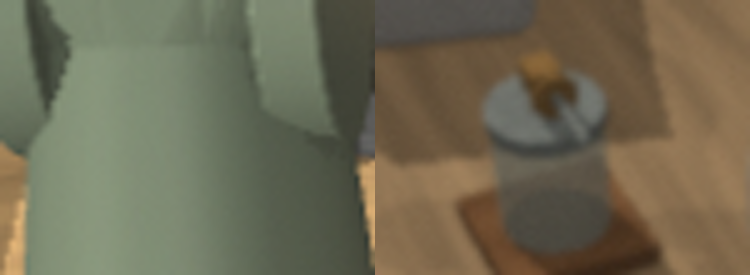

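The wrist crop (2.5x) shows the stem from the collar disc centre at about (296,15) to (306,130), where the nozzle hides it. In the side crop the collar is at about (553,93) and the stem tip at (585,135). The top view is blocked by the arm.

```bash
python3 - <<'E'
from fit import *
import pickle
s,t,d=pickle.load(open("jar.pkl","rb"))
w=lambda u,v:np.array([(u+.5)/2.5-.5+120,(v+.5)/2.5-.5])
a=atz(s,w(296.5,27),.168);b=atz(s,w(306,128),.168); print("stem",a.round(4),b.round(4),"dir deg",np.degrees(np.arctan2(*(a-b)[1::-1])).round(1))
c=atz(s,w(296.5,15),.164);print("collar wrist",c.round(4))
sd=lambda u,v:np.array([(u-375+.5)/5-.5+185,(v+.5)/5-.5+105])
print("collar side",atz(d,sd(553,93),.164).round(4),"tip side",atz(d,sd(585,135),.164).round(4))
print("tri collar",tri([(s,w(296.5,15)),(d,sd(553,93))]))
# block: visible left front corner, right front, points on edges
q=[atz(s,w(*x),.024) for x in((200,2),(220,158),(411,135),(403,2))]
for x in q: print("blk",x.round(4))
e1=q[0]-q[1];e2=q[3]-q[2];f=q[1]-q[2]
print(np.degrees(np.arctan2(e1[1],e1[0])).round(1),np.degrees(np.arctan2(e2[1],e2[0])).round(1),np.degrees(np.arctan2(f[1],f[0])).round(1)-90)
G=[atz(s,w(u,150),.462) for u in (249,427)]; print("nozzle",np.mean(G,0).round(4))
print("barrel",np.mean([atz(s,w(u,400),.476) for u in (246,430)],0).round(4))
# top view from start (1.5x picture / 3.7 crop)
t0=snapshot("top"); c0=lambda u,v:np.array([(u+.5)/3.7-.5+125,(v+.5)/3.7-.5+155])
for u,v in((92,100),(157,100)): print("top stem",atz(t0,c0(u,v),.168).round(4))
for u,v in((27,48),(165,47),(168,185),(28,190)): print("top blk",atz(t0,c0(u,v),.024).round(4))
E
```

```text
stem [0.5739 0.2668 0.168 ] [0.5754 0.2228 0.168 ] dir deg 92.0
collar wrist [0.5741 0.273  0.164 ]
collar side [0.5729 0.2768 0.164 ] tip side [0.5771 0.2182 0.164 ]
tri collar (array([0.57307356, 0.27279038, 0.16648484]), [1.1, 0.3])
blk [0.5092 0.3232 0.024 ]
blk [0.5129 0.2315 0.024 ]
blk [0.6398 0.2384 0.024 ]
blk [0.6372 0.3159 0.024 ]
92.3 91.9 -266.9
nozzle [0.5887 0.1712 0.462 ]
barrel [0.5868 0.137  0.476 ]
top stem [0.5759 0.2639 0.168 ]
top stem [0.5751 0.2091 0.168 ]
top blk [0.6397 0.3643 0.024 ]
top blk [0.6385 0.2335 0.024 ]
top blk [0.5095 0.2303 0.024 ]
top blk [0.5065 0.362  0.024 ]
```

>>> play_rows([
  [0,0,0,0,-5.4,0,-1],
  [-0.6,4,0,0,0,0,-1],
  [-0.6,4,-0.3,0,0,0,-1],
  [-0.57,4,0,0,0,0,-1],
  [0,4,0,0,0,0,-1],
])

```text
t: 10.2
tool_pos: [0.5804, 0.106, 0.29]
eef_rot: [0.51, -0.509, 0.49, -0.49]
wrist_force: [1.1, -1.1, -1.4]
width: 0.0267
```

>>> play_rows([
  [0,4,0,0,0,0,-1],
  [0,4,0,0,0,0,-1],
  [0,3,0,0,0,0,-1],
  [0,2,0,0,0,0,-1],
  [0,0.84,0,0,0,0,-1],
])

```text
t: 10.7
tool_pos: [0.5792, 0.1053, 0.1505]
eef_rot: [-0.509, 0.511, -0.491, 0.489]
wrist_force: [-0.7, 0.4, -0.5]
width: 0.0261
```

>>> play_rows([
  [0,0,0,0,0,0,-1],
  [0,0,0,0,0,0,-1],
  [0,0,0,0,0,0,-1],
  [0,0,0,0,0,0,-1],
  [0,0,0,0,0,0,-1],
])

```text
t: 11.2
tool_pos: [0.5812, 0.1055, 0.1538]
eef_rot: [0.51, -0.509, 0.49, -0.491]
wrist_force: [0.4, -0.6, -1.0]
width: 0.026
```

```bash
python3 - <<'E'
from h import *
import pickle
s=snapshot("wrist"); d=snapshot("side"); pickle.dump((s,d),open("pre.pkl","wb"))
A=cv2.resize(s["frame"][0:140,160:360,::-1],None,fx=2.5,fy=2.5,interpolation=cv2.INTER_CUBIC)
b=cv2.resize(d["frame"][110:180,185:245,::-1],None,fx=5,fy=5,interpolation=cv2.INTER_CUBIC)
cv2.imwrite("pics/pre.png",np.hstack([A,b]) if A.shape[0]==b.shape[0] else np.hstack([A,cv2.resize(b,(300,350))]))
p,r,o=tool(); print(p.round(4),r.as_matrix().round(3).tolist(),o["wrist_force"],o["width"])
E
```

```text
[0.581  0.1055 0.1534] [[0.039, 0.001, 0.999], [-0.999, 0.0, 0.039], [-0.0, -1.0, 0.001]] [ 0.83930289  0.41205228 -1.32863376] 0.02570521241300347
```

View pics/pre.png

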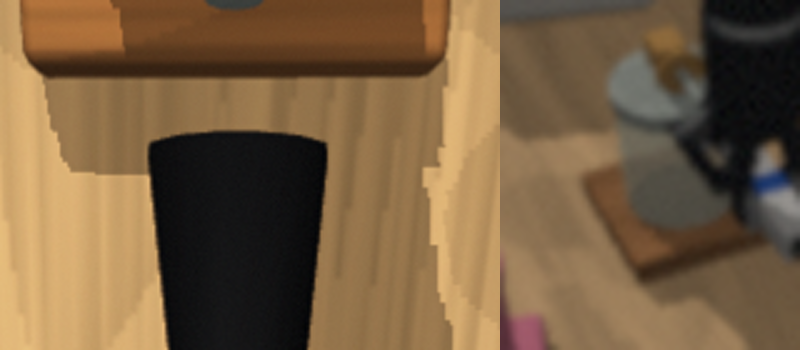

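Pre-insertion view: nozzle rim centre at crop x≈238, stem tip centre at (234,5), so about 0.6 mm off laterally and roughly 19 mm ahead. Now inserting slowly.

>>> play_rows([
  [-0.6,0.08,-0.05,0,0,0,-1],
  [-0.8,0,0,0,0,0,-1],
  [-0.8,0,0,0,0,0,-1],
  [-0.8,0,0,0,0,0,-1],
  [-0.5,0,0,0,0,0,-1],
], squeeze=80)

```text
t: 11.8
tool_pos: [0.5788, 0.1416, 0.152]
eef_rot: [0.51, -0.51, 0.49, -0.49]
wrist_force: [-0.2, -0.8, -0.5]
width: 0.0262
```

>>> play_rows([
  [-0.6,0,0,0,0,0,-1],
  [-0.8,0,0,0,0,0,-1],
  [-0.8,0,0,0,0,0,-1],
  [-0.8,0,0,0,0,0,-1],
  [-0.6,0,0,0,0,0,-1],
])

```text
t: 12.3
tool_pos: [0.5775, 0.1743, 0.152]
eef_rot: [-0.508, 0.511, -0.489, 0.492]
wrist_force: [0.2, -9.1, -0.4]
width: 0.026
```

```bash
python3 - <<'E'
from h import *
s=snapshot("wrist")
cv2.imwrite("pics/ins.png",cv2.resize(s["frame"][0:250,110:410,::-1],None,fx=2.3,fy=2.3,interpolation=cv2.INTER_CUBIC))
p,r,o=tool(); print(p.round(4),r.as_matrix().round(3).tolist(),o["wrist_force"].round(1),o["width"])
E
```

```text
[0.5775 0.1753 0.152 ] [[0.038, 0.0, 0.999], [-0.999, -0.005, 0.038], [0.005, -1.0, -0.0]] [-0.4 -8.2 -0.3] 0.02583685167182085
```

View pics/ins.png

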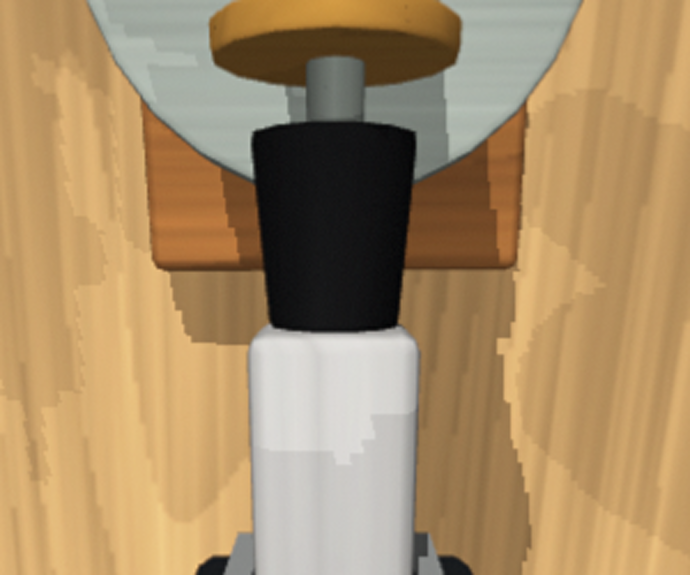

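The stem is inside the nozzle and centred (x≈335), with a gap of about 10 mm to the collar and a push of about 8.5 N.

>>> play_rows([
  [-0.4,0,0,0,0,0,-1],
  [-0.3,0,0,0,0,0,-1],
  [-0.1,0,0,0,0,0,-1],
  [0,0,0,0,0,0,-1],
  [0,0,0,0,0,0,-1],
])

```text
t: 12.85
tool_pos: [0.5772, 0.182, 0.152]
eef_rot: [-0.508, 0.511, -0.489, 0.492]
wrist_force: [-0.1, -8.7, 0.5]
width: 0.026
```

>>> play_rows([
  [-0.1,0,0,0,0,0,-1],
  [-0.1,0,0,0,0,0,-1],
  [0,0,0,0,0,0,-1],
  [0,0,0,0,0,0,-1],
  [0,0,0,0,0,0,-1],
])

```text
t: 13.35
tool_pos: [0.5771, 0.1839, 0.152]
eef_rot: [-0.508, 0.511, -0.489, 0.492]
wrist_force: [-0.3, -8.1, 0.2]
width: 0.0258
```

>>> play_rows([
  [-0.1,0,0,0,0,0,-1],
  [-0.1,0,0,0,0,0,-1],
  [0,0,0,0,0,0,-1],
  [0,0,0,0,0,0,-1],
  [0,0,0,0,0,0,-1],
])

```text
t: 13.85
tool_pos: [0.5771, 0.184, 0.1521]
eef_rot: [-0.506, 0.511, -0.489, 0.493]
wrist_force: [-0.8, -13.7, 1.5]
width: 0.0259
```

>>> play_rows([
  [-0.15,0,0,0,0,0,-1],
  [0,0,0,0,0,0,-1],
  [0,0,0,0,0,0,-1],
  [0,0,0,0,0,0,-1],
  [0,0,0,0,0,0,-1],
])

```text
t: 14.35
tool_pos: [0.5771, 0.1841, 0.1522]
eef_rot: [-0.505, 0.512, -0.488, 0.494]
wrist_force: [-1.5, -18.3, 2.7]
width: 0.0259
```

```bash
python3 - <<'E'
from h import *
s=snapshot("wrist")
cv2.imwrite("pics/home.png",cv2.resize(s["frame"][0:250,110:410,::-1],None,fx=2.3,fy=2.3,interpolation=cv2.INTER_CUBIC))
p,r,o=tool(); print(p.round(4),r.as_matrix().round(3).tolist(),o["wrist_force"].round(1),o["width"])
E
```

```text
[0.5771 0.1841 0.1522] [[0.035, -0.0, 0.999], [-0.999, -0.012, 0.035], [0.012, -1.0, -0.0]] [ -1.  -18.4   3.3] 0.025879667243639107
```

View pics/home.png

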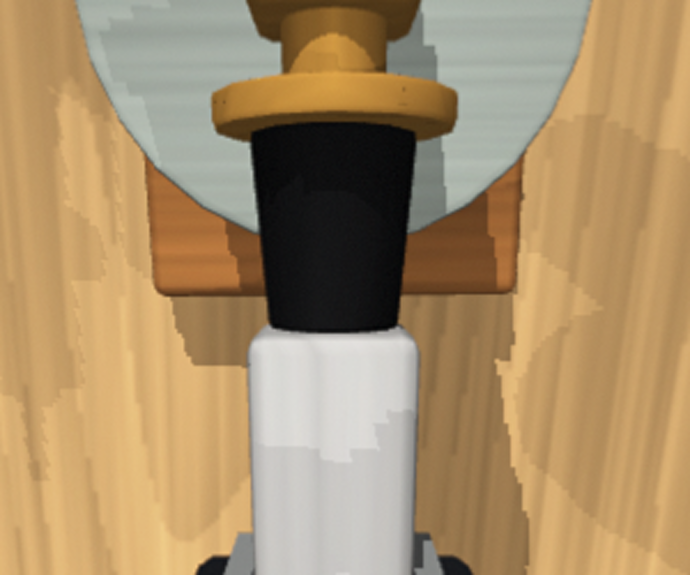

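The nozzle rim is flush with the brass collar (row≈125), force is 18 N and the position has stopped advancing, so it is fully home. I'll withdraw along the stem.

>>> play_rows([
  [0.4,0,0,0,0,0,-1],
  [1,0,0,0,0,0,-1],
  [1.5,0,0,0,0,0,-1],
  [1.5,0,0,0,0,0,-1],
  [1.5,0,0,0,0,0,-1],
])

```text
t: 14.9
tool_pos: [0.5793, 0.1302, 0.1521]
eef_rot: [0.51, -0.509, 0.49, -0.49]
wrist_force: [0.4, -0.7, -1.2]
width: 0.0261
```

>>> play_rows([
  [1.5,0,0,0,0,0,-1],
  [1.5,0,0,0,0,0,-1],
  [1.5,-1,0,0,1.8,0,-1],
  [1.5,0,0,0,1.8,0,-1],
  [1.5,0,0,0,1.8,0,-1],
])

```text
t: 15.4
tool_pos: [0.5813, 0.0547, 0.1628]
eef_rot: [-0.486, 0.485, -0.514, 0.515]
wrist_force: [-0.2, -0.6, -1.7]
width: 0.0265
```

>>> play_rows([
  [3,0,0,0,0,0,-1],
  [3,0,0,0,0,0,-1],
  [3,0,0,0,0,0,-1],
  [2,0,0,0,0,0,-1],
  [1,0,0,0,0,0,-1],
])

```text
t: 15.9
tool_pos: [0.5738, -0.0661, 0.1621]
eef_rot: [-0.485, 0.485, -0.514, 0.515]
wrist_force: [-0.2, 0.3, -1.8]
width: 0.0259
```

>>> play_rows([
  [2,0,0,0,0,0,-1],
  [1,0,0,0,0,0,-1],
  [0,0,0,0,0,0,-1],
  [0,0,0,0,0,0,-1],
  [0,0,0,0,0,0,-1],
])

```text
t: 16.4
tool_pos: [0.5723, -0.0928, 0.162]
eef_rot: [0.486, -0.486, 0.514, -0.513]
wrist_force: [0.5, 0.8, -0.8]
width: 0.0256
```

```bash
python3 - <<'E'
from h import *
p,r,o=tool(); print(p.round(4),r.as_matrix().round(3).tolist(),o["wrist_force"].round(1),"yaw",np.degrees(np.arctan2(*(-r.as_matrix()[:2,0])[::-1])).round(2))
print((100*r.inv().apply(np.array([.5716,-.1519,.0325])-p)).round(2))
s=snapshot("wrist")
# gauge in hand: blue band pixels, compare with earlier grasp picture
h=cv2.cvtColor(s["frame"],cv2.COLOR_RGB2HSV); m=cv2.inRange(h,(105,150,60),(125,255,255)); v,u=np.nonzero(m); print("blue",len(u),u.mean() if len(u) else 0)
E
```

```text
[ 0.5723 -0.0928  0.162 ] [[-0.055, -0.0, 0.999], [-0.999, 0.001, -0.055], [-0.001, -1.0, -0.0]] [ 0.5  0.8 -0.8] yaw 86.87
[ 5.91 12.95  0.25]
blue 3227 253.5134800123954
```

>>> play_rows([
  [2,0,0.1,0,0,0,-1],
  [2,1,0.15,0,0,0,-1],
  [1.4,2,0,0,0,0,-1],
  [0.5,2,0,0,0,0,-1],
  [0,2,0,0,0,0,-1],
])

```text
t: 16.95
tool_pos: [0.5719, -0.1531, 0.0916]
eef_rot: [-0.486, 0.486, -0.514, 0.514]
wrist_force: [0.9, 0.5, -0.1]
width: 0.0261
```

>>> play_rows([
  [0,1,0,0,0,0,-1],
  [0,0,0,0,0,0,-1],
  [0,0,0,0,0,0,-1],
  [0,0,0,0,0,0,-1],
  [0,0,0,0,0,0,-1],
])

```text
t: 17.45
tool_pos: [0.5724, -0.1529, 0.0831]
eef_rot: [-0.486, 0.486, -0.513, 0.514]
wrist_force: [-0.9, 0.1, -0.0]
width: 0.0264
```

```bash
python3 - <<'E'
from h import *
p,r,o=tool(); print(p.round(4),r.as_matrix().round(3).tolist(),o["wrist_force"].round(1))
print((100*r.inv().apply(np.array([.5716,-.1519,.0325])-p)).round(2))
E
```

```text
[ 0.5724 -0.1529  0.0831] [[-0.055, 0.002, 0.998], [-0.998, -0.001, -0.055], [0.001, -1.0, 0.002]] [-0.9  0.1 -0. ]
[-0.1   5.06 -0.09]
```

>>> play_rows([
  [-0.1,1,-0.1,0,0,0,-1],
  [0,1,0,0,0,0,-1],
  [0,1,0,0,0,0,-1],
  [0,1,0,0,0,0,-1],
  [0,0.7,0,0,0,0,-1],
])

```text
t: 17.95
tool_pos: [0.5699, -0.1515, 0.0335]
eef_rot: [0.486, -0.486, 0.514, -0.513]
wrist_force: [-0.0, 0.1, -1.2]
width: 0.0261
```

>>> play_rows([
  [0,0.2,0,0,0,0,-1],
  [0,0.15,0,0,0,0,-1],
  [0,0,0,0,0,0,-1],
  [0,0,0,0,0,0,-1],
  [0,0,0,0,0,0,-1],
])

```text
t: 18.45
tool_pos: [0.5699, -0.1515, 0.0321]
eef_rot: [0.486, -0.486, 0.514, -0.513]
wrist_force: [-4.5, 0.9, 5.3]
width: 0.0263
```

>>> play_rows([
  [0,0,0.1,0,0,0,-1],
  [0,0,0,0,0,0,0],
  [0,0,0,0,0,0,1],
  [0,0,0,0,0,0,1],
  [0,0,0,0,0,0,1],
])

```text
t: 18.95
tool_pos: [0.5719, -0.1519, 0.0316]
eef_rot: [-0.486, 0.486, -0.514, 0.514]
wrist_force: [-0.3, -0.1, -0.4]
width: 0.0816
```

>>> play_rows([
  [0,0,0,0,0,0,1],
  [0,0,0,0,0,0,1],
  [0,-1,0,0,0,0,1],
  [0,-2,0,0,0,0,1],
  [0,-3,0,0,0,0,1],
])

```text
t: 19.45
tool_pos: [0.5704, -0.1514, 0.0914]
eef_rot: [0.485, -0.486, 0.515, -0.513]
wrist_force: [0.7, -0.3, -0.1]
width: 0.0855
```

>>> play_rows([
  [0,-4,0,0,0,0,1],
  [0,-4,0,0,0,0,1],
  [0,-4,0,0,0,0,1],
  [2,-3,0,0,0,0,1],
  [3,-1,0,0,0,0,1],
])

```text
t: 19.95
tool_pos: [0.5706, -0.2016, 0.2569]
eef_rot: [-0.488, 0.486, -0.511, 0.515]
wrist_force: [-0.0, -0.4, -0.3]
width: 0.0853
```

>>> play_rows([
  [0,0,0,0,0,0,1],
  [0,0,0,0,0,0,1],
  [0,0,0,0,0,0,1],
  [0,0,0,0,0,0,1],
  [0,0,0,0,0,0,1],
])

```text
t: 20.45
tool_pos: [0.5686, -0.2009, 0.251]
eef_rot: [0.486, -0.486, 0.514, -0.513]
wrist_force: [0.6, 0.8, -0.4]
width: 0.0851
```

```bash
python3 - <<'E'
from h import *
import pickle
s=snapshot("wrist"); pickle.dump(s,open("rod.pkl","wb")); f=s["frame"]
p,r,o=tool(); print(p.round(4),o["wrist_force"].round(1))
P=[proj(s,x) for x in ([.5726,-.1508,.0435],[.5684,-.2707,.0435],[.5144,-.2665,.0825])]; print(np.round(P,0))
c=np.round(P[0]).astype(int)
y0=max(0,c[1]-90); x0=c[0]-100; print(x0,y0)
cv2.imwrite("pics/rod.png",cv2.resize(f[y0:y0+190,x0:x0+200,::-1],None,fx=3,fy=3,interpolation=cv2.INTER_CUBIC))
E
```

```text
[ 0.5687 -0.201   0.2511] [-0.4  0.4 -0.9]
[[256. 125.]
 [258. 231.]
 [207. 243.]]
156 35
```

View pics/rod.png

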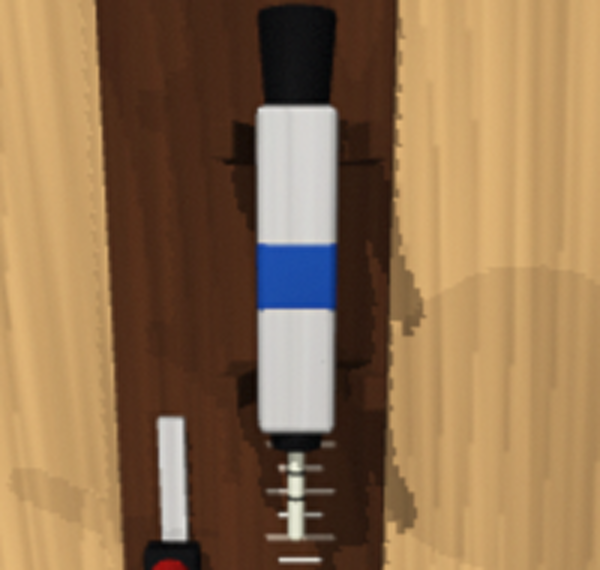

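The gauge lies in both saddles with the rod out. In the 3x crop the rod end is at (297,538) and the tail cap edge at about 450; the knob is at the lower left, (168,565).

```bash
cat > meas.py <<'E'
from fit import *
import pickle
Q=np.array([.5726,-.1508]); YAW=np.radians(86.9)
def tocr(X): return R.from_euler("z",-YAW).apply(np.array(X)-[Q[0],Q[1],0])
def red(s):
    h=cv2.cvtColor(s["frame"],cv2.COLOR_RGB2HSV); m=cv2.inRange(h,(0,150,60),(8,255,255))|cv2.inRange(h,(172,150,60),(180,255,255))
    return m
def report(s,rodpx):
    e=atz(s,rodpx,.0465); print("rod end cradle",tocr(e).round(4))
    m=red(s); v,u=np.nonzero(m)
    W=np.array([tocr(atz(s,(a,b),.0455)) for a,b in zip(u,v)])
    k=(W[:,1]>.012)&(W[:,1]<.036)&(W[:,0]<-.06)&(W[:,0]>-.18)
    if k.any(): print("blade n",k.sum(),"cradle x",W[k,0].mean().round(4),W[k,0].min().round(4),W[k,0].max().round(4),"y",W[k,1].min().round(4))
    return e
E
python3 - <<'E'
from meas import *
s=pickle.load(open("rod.pkl","rb"))
w=lambda u,v:np.array([156+(u+.5)/3-.5,35+(v+.5)/3-.5])
report(s,w(297,538))
for n,x,z in(("tail barrel",(297,431),.057),("nose barrel",(297,105),.057),("band",(297,276),.057),("rim",(297,10),.057),("cap",(297,450),.050)): print(n,tocr(atz(s,w(*x),z)).round(4))
p,r,o=tool()
E
```

```text
rod end cradle [-0.0985  0.0019  0.0465]
blade n 119 cradle x -0.119 -0.1221 -0.1159 y 0.0131
tail barrel [-0.0547  0.0018  0.057 ]
nose barrel [0.0538 0.0018 0.057 ]
band [-0.0007  0.0018  0.057 ]
rim [0.0819 0.0018 0.057 ]
cap [-0.0633  0.0019  0.05  ]
```

```bash
python3 - <<'E'
from meas import *
p,r,o=tool(); k=R.from_euler("z",YAW).apply([-.1193,.052,0])[:2]+Q
print(k.round(4),p.round(4),(100*r.inv().apply(np.array([k[0],k[1],.063])-p)).round(2),r.as_matrix().round(3).tolist())
E
```

```text
[ 0.5142 -0.2671] [ 0.5687 -0.201   0.2511] [ 6.91 18.81 -5.06] [[-0.055, -0.001, 0.998], [-0.998, 0.001, -0.055], [-0.0, -1.0, -0.001]]
```

>>> play_rows([
  [2,2,-1.5,0,0,0,0],
  [2,3,-1.5,0,0,0,0],
  [2,3,-1.5,0,0,0,0],
  [0.9,3,-0.55,0,0,0,0],
  [0,3,0,0,0,0,0],
])

```text
t: 21.0
tool_pos: [0.5137, -0.2688, 0.1105]
eef_rot: [-0.485, 0.486, -0.514, 0.514]
wrist_force: [-0.0, -1.3, 0.3]
width: 0.0427
```

>>> play_rows([
  [0,1,0,0,0,0,0],
  [0,0,0,0,0,0,0],
  [0,0,0,0,0,0,0],
  [0,0,0,0,0,0,0],
  [0,0,0,0,0,0,0],
])

```text
t: 21.5
tool_pos: [0.5157, -0.2682, 0.1031]
eef_rot: [-0.486, 0.486, -0.513, 0.514]
wrist_force: [0.4, 0.0, -0.4]
width: 0.0429
```

```bash
python3 - <<'E'
from meas import *
p,r,o=tool(); s=snapshot("wrist"); save(s,"kn.png",k=1.5)
print(p.round(4),o["width"],(100*r.inv().apply(np.array([.5142,-.2671,.063])-p)).round(2))
m=red(s); n,l,st,c=cv2.connectedComponentsWithStats(m)
for i in range(1,n):
    if st[i,4]>30: print(st[i],c[i].round(1))
print("expected knob top",proj(s,[.5142,-.2671,.0825]).round(1),"rod end",proj(s,np.r_[R.from_euler("z",YAW).apply([-.0985,.0019,0])[:2]+Q,.0465]).round(1))
E
```

```text
[ 0.5157 -0.2682  0.1031] 0.042882909827982436 [-0.11  4.01 -0.16]
[ 236  198   79   54 1740] [261.  222.9]
expected knob top [252.2 237.4] rod end [332.6 183.7]
```

View pics/kn.png

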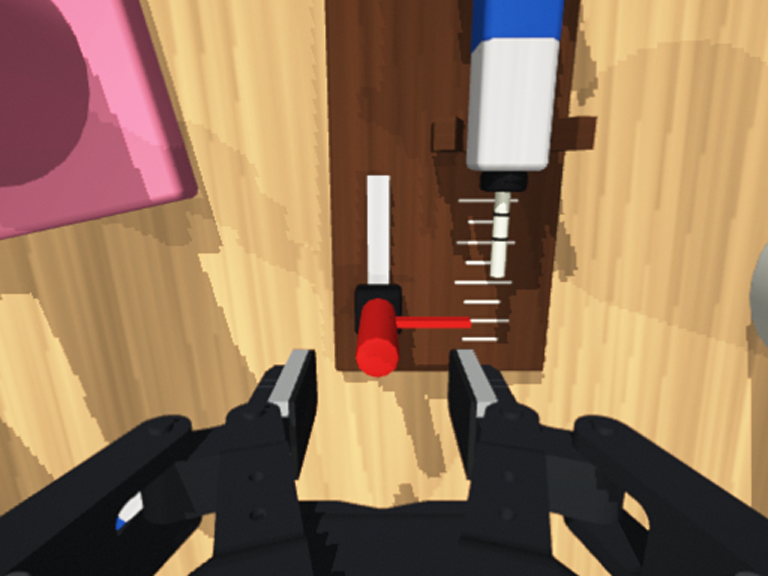

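The knob top (377,358) lies midway between the fingers, matching the prediction. The rod end is at (498,277), and the blade runs along row ≈322, ending at (470,322).

```bash
python3 - <<'E'
from meas import *
s=snapshot("wrist"); report(s,np.array([498,277])/1.5-.17)
for v in (317,322,327): print(v,tocr(atz(s,np.array([440,v])/1.5-.17,.0455)).round(4))
E
```

```text
rod end cradle [-0.0989  0.0026  0.0465]
blade n 328 cradle x -0.1194 -0.1221 -0.1166 y 0.0125
317 [-0.1167  0.0261  0.0455]
322 [-0.119   0.026   0.0455]
327 [-0.1213  0.026   0.0455]
```

>>> play_rows([
  [-0.1,1,-0.1,0,0,0,0],
  [0,1,0,0,0,0,0],
  [0,1,0,0,0,0,0],
  [0,0.9,0,0,0,0,0],
  [0,0,0,0,0,0,0],
], squeeze=25)

```text
t: 22.1
tool_pos: [0.5124, -0.266, 0.0605]
eef_rot: [0.486, -0.486, 0.515, -0.513]
wrist_force: [-0.6, 0.3, 0.2]
width: 0.0424
```

>>> play_rows([
  [0,0,0,0,0,0,-1],
  [0,0,0,0,0,0,-1],
  [0,0,0,0,0,0,-1],
  [0,0,0,0,0,0,-1],
  [0,0,0,0,0,0,-1],
])

```text
t: 22.6
tool_pos: [0.5139, -0.267, 0.0629]
eef_rot: [-0.486, 0.486, -0.513, 0.514]
wrist_force: [0.2, -0.4, -0.3]
width: 0.015
```

>>> play_rows([
  [-0.4,0,0,0,0,0,-1],
  [-0.5,0,0,0,0,0,-1],
  [-0.5,0,0,0,0,0,-1],
  [-0.4,0,0,0,0,0,-1],
  [-0.27,0,0,0,0,0,-1],
])

```text
t: 23.1
tool_pos: [0.5151, -0.2457, 0.0628]
eef_rot: [-0.486, 0.486, -0.513, 0.514]
wrist_force: [-0.0, -1.7, 0.5]
width: 0.0152
```

>>> play_rows([
  [0,0,0,0,0,0,-1],
  [0,0,0,0,0,0,-1],
  [0,0,0,0,0,0,-1],
  [0,0,0,0,0,0,-1],
  [0,0,0,0,0,0,-1],
])

```text
t: 23.6
tool_pos: [0.5151, -0.2461, 0.0628]
eef_rot: [-0.486, 0.486, -0.514, 0.514]
wrist_force: [1.5, 2.2, 4.1]
width: 0.0148
```

```bash
python3 - <<'E'
from meas import *
s=snapshot("wrist"); p,r,o=tool(); print(p.round(4),o["wrist_force"].round(1))
e=np.r_[R.from_euler("z",YAW).apply([-.0987,.0022,0])[:2]+Q,.0465]; print("rod end px",proj(s,e))
report(s,proj(s,e))
E
```

```text
[ 0.5151 -0.2461  0.0628] [1.6 1.7 4.8]
rod end px [351.50317019 243.28828455]
rod end cradle [-0.0987  0.0022  0.0465]
blade n 415 cradle x -0.0977 -0.1012 -0.095 y 0.012
```

>>> play_rows([
  [0,0,0,0,0,0,-0.4],
  [0,0,0,0,0,0,0],
  [0,0,0,0,0,0,0],
  [0,0,0,0,0,0,0],
  [0,0,0,0,0,0,0],
])

```text
t: 24.15
tool_pos: [0.5146, -0.2461, 0.0624]
eef_rot: [0.486, -0.486, 0.514, -0.514]
wrist_force: [0.7, 0.7, 0.1]
width: 0.0427
```

>>> play_rows([
  [0,-1,0,0,0,0,0],
  [0,-2,0,0,0,0,0],
  [1,-3,0,0,0,0,0],
  [1,-2,0,0,0,0,0],
  [0,-1,0,0,0,0,0],
])

```text
t: 24.65
tool_pos: [0.5149, -0.2678, 0.1555]
eef_rot: [-0.486, 0.485, -0.512, 0.516]
wrist_force: [0.4, 0.2, -0.2]
width: 0.0429
```

>>> play_rows([
  [0,0,0,0,0,0,0],
  [0,0,0,0,0,0,0],
  [0,0,0,0,0,0,0],
  [0,0,0,0,0,0,0],
  [0,0,0,0,0,0,0],
])

```text
t: 25.15
tool_pos: [0.5133, -0.2656, 0.1517]
eef_rot: [0.486, -0.486, 0.514, -0.513]
wrist_force: [-0.3, -0.2, 0.2]
width: 0.0426
```

```bash
python3 - <<'E'
from meas import *
s=snapshot("wrist"); p,r,o=tool(); print(p.round(4),o["wrist_force"].round(1),o["width"])
e=np.r_[R.from_euler("z",YAW).apply([-.0987,.0022,0])[:2]+Q,.0465]; a=proj(s,e); print("rod end px",a)
report(s,a)
g=cv2.cvtColor(s["frame"],cv2.COLOR_RGB2GRAY)
# rod brightness profile along the cradle x at z=.0465
for x in np.arange(-.090,-.106,-.001):
    v=[]
    for y in (.0012,.0022,.0032):
        q=proj(s,np.r_[R.from_euler("z",YAW).apply([x,y,0])[:2]+Q,.0465]); v.append(int(cv2.getRectSubPix(g,(1,1),(float(q[0]),float(q[1])))[0,0]))
    print(round(x,4),v)
h=cv2.cvtColor(s["frame"],cv2.COLOR_RGB2HSV); m=cv2.inRange(h,(105,150,60),(125,255,255)); v,u=np.nonzero(m); k=v<150;print("band",tocr(atz(s,(u[k].mean(),v[k].mean()),.057)).round(4) if k.any() else None)
E
```

```text
[ 0.5134 -0.2657  0.1519] [-0.2  1.6 -0.3] 0.042831119219478804
rod end px [320.62816305 172.89610776]
rod end cradle [-0.0987  0.0022  0.0465]
blade n 185 cradle x -0.0986 -0.1014 -0.0966 y 0.0125
-0.09 [229, 240, 241]
-0.091 [229, 240, 240]
-0.092 [229, 240, 241]
-0.093 [229, 240, 240]
-0.094 [228, 240, 241]
-0.095 [229, 240, 240]
-0.096 [229, 240, 241]
-0.097 [232, 241, 242]
-0.098 [234, 243, 244]
-0.099 [137, 150, 146]
-0.1 [53, 54, 51]
-0.101 [47, 45, 44]
-0.102 [117, 118, 119]
-0.103 [119, 121, 120]
-0.104 [55, 64, 62]
-0.105 [42, 56, 58]
band [-0.0009  0.0039  0.057 ]
```

```bash
python3 -c "
from workcell import *
print(sign_off())"
```

```text
the job is handed in; nothing more can be done
None
```

The job is done and handed in at about 25 s of the 61 s; the hand-in gives no verdict, so what follows rests on my own checks.

- **Pressing:** I pressed the gauge onto the valve stem until its rim sat flush with the brass collar. The position stopped advancing while the force rose to 18 N, and the wrist picture confirmed it. The rod came out about 27 mm.
- **Cradle:** The gauge is back in both saddles, the same way round. Its middle measures about 1 mm along and 2–4 mm across from the cradle's origin. The across figures from two pictures disagreed by about 2 mm, but both are inside the 8 mm limit.
- **Pointer:** I pinched the knob and slid the pointer about 21 mm. In the last picture, with the gripper clear, the blade is at cradle x ≈ −98.6 mm and the rod's end at ≈ −98.9 mm. That is well inside the 4 mm limit.
- **Other things:** I commanded no contact with the bystanders and saw no unexpected forces, but I did not re-measure their positions at the end.

My first wrist picture was taken while the arm was still settling, so I measured again before grasping.

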